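# Shut the marked air valve in the bench box

## Task

The job at the bench is finished, so shut off its compressed air: slide the steel cover of the grey valve box all the way back along its guides to uncover the valves, then push the handle of the marked valve (the one with the round tag on its pivot) clockwise until it is fully shut, square across its pipe. Only push with the fingers, without force: pinch nothing, and do not lift or tip the cover out of its guides; leave it slid back, leave the other valve as it is, and leave the things lying around the box where they are.

Things in the scene. Friction and masses are not known exactly. Their poses are not given: they have to be found in the camera images.
- valve_box: Grey steel air-valve box fixed on the bench (mm): 250 (its x) x 280 (its y) x 80 high; origin at the centre of its underside, z up. +y half: open valve well; -y half: closed deck. Rims 70 above the bench carry the cover between guide flanges and end stops, tops 80. Couplers stick out 43 at the +y end, a regulator (109 high) 43 to 130 beyond the -y end.
- well (a point): Centre of the well's mouth, at box x 0, y 70, 70 above the bench (mm). Inside the well is 220 (box x) x 120 (box y), floor 4 above the bench. Two copper pipes cross it along box y, at box x = -55 and +40, each with a quarter-turn ball valve; valve bodies and pipes stay below 45 above the bench, the handles above that. Axes as the box.
- cover_lip (a point): Middle of the top edge of the cover's finger lip, 88 above the bench (mm). The lip stands across the cover's middle: 80 long in box x, 4 thick in y, 14 high. Lip at box y = +49 to +69 at the start (closed), -69 fully back against the stop. Axes as the box.
- cover: The cover: a loose plain steel plate, 240 (box x) x 136 (box y) x 4 mm, about 0.55 kg; origin at the centre of its underside, 70 mm above the bench, right below the lip; axes as the box. It lies on the rims with 2 mm play at each guide; pushed along box y it drags with some 2 to 6 N.
- marked_tip (a point): Free end of the marked valve's handle, mid-height (53 above the bench, mm). The two handles are alike: a straight black-sleeved bar, 10 wide, 9 high (49 to 58 above the bench), reaching 55 from its pivot. The marked one carries a round flat metal tag, 38 across, 3 thick, on its pivot (top 62 above the bench); the other only a small nut.
- valve_marked: The marked ball valve with its handle. Origin on the upright turning axis of the handle, 4 mm above the bench (the handle's mid-height is 50 mm higher); at box y = +40 mm and, varying by start, at box x = -55 or +40 mm. Axes as the box; they do not turn with the handle.
- marked_handle (a joint): Angle of the marked handle (rad). 0 = open: along its pipe, pointing to box +y. Grows clockwise seen from above. 1.571 = shut, on its stop: square across the pipe, pointing to box +x. Starts at 0 to 0.35; stays where it is left; stiff, about 0.22 N m (5 N near its end).
- other_tip (a point): Free end of the unmarked valve's handle (same size and height, no tag), which is open and is to be left as it is.
- screwdriver: Bystander: insulated screwdriver with a red handle, 200 long, lying on the bench in front of the air box (mm); origin at its underside.
- oil_bottle: Bystander: small white oil bottle, 38 diameter, 120 tall, standing past the couplers (mm); origin at its underside.
- side_cutters: Bystander: side cutters with red grips, about 150 long, lying on the bench behind the air box (mm); origin at its underside.
- rotary_tool: Bystander: black hand-held rotary tool, about 200 long and 48 thick, lying on the bench (mm); origin at its underside.
- grinding_jig: Bystander: flat yellow plastic arm with a round head, about 190 long, 20 high, lying on the bench (mm); origin at its underside.
- tape_measure: Bystander: yellow tape measure, 70 x 36 x 62 high, standing on the bench (mm); origin at its underside.
- offcut: Bystander: wood offcut 130 x 45 x 20 (mm); origin at its underside.

How it is judged:
On the way, in this order (a step that is already met when the one before it is completed fails the run):
1. the cover is slid back along its guides, within 16 mm of its end stop, so that the well is uncovered (y of cover_lip in the frame of valve_box below -0.053 m), for 0.2 s.
2. the marked handle is pushed shut (value of joint marked_handle above 1.45 rad), for 0.2 s.
At the end, for the whole second after the job is handed in: The cover lies flat in its guides within 16 mm of the stop at the deck end, the marked handle is within 0.12 rad (7 degrees) of its shut stop, and the other handle's end is within 12 mm of where it was (y of cover_lip in the frame of valve_box below -0.053 m and z of cover_lip in the frame of valve_box between 0.082 and 0.094 m and angle between cover_lip's own z axis and vertical below 0.06 rad and value of joint marked_handle above 1.45 rad and distance of other_tip from where it was at the start of the episode below 0.012 m); the robot touches nothing.
It fails at once if the cover is lifted more than 12 mm or tipped by more than 0.12 rad (z of cover_lip in the frame of valve_box above 0.1 m or angle between cover_lip's own z axis and vertical above 0.12 rad).
It fails at once if the unmarked handle is turned (its end moves more than 12 mm) (distance of other_tip from where it was at the start of the episode above 0.012 m).
It fails at once if a bystander is picked up, knocked over or pushed more than 30 mm (distance of any of screwdriver, oil_bottle, side_cutters, rotary_tool, grinding_jig, tape_measure, offcut from where it was at the start of the episode above 0.03 m).
It fails at once if the cover or the marked valve's handle is pinched or forced (the fingers' contact forces on it add up to more than 38 N) (contact force between the fingers and cover above 38 N or contact force between the fingers and valve_marked above 38 N).
It also fails if it takes over 42 s, if anything falls off the work surface, if the arm or the gripper's body presses on something with over 40 N, if the wrist force passes 120 N, or if a joint passes its speed limit or range.

## Robot

A 7-joint arm with a two-finger parallel gripper is mounted at the origin on the work surface. World frame = base frame: x ahead of the robot, y to its left, z up, the work surface at z = 0. Lengths are in m, angles in rad, forces in N, time in s.
With the tool pointing down it reaches from about 0.375 to 0.925 m from the base axis. Payload 3.1 kg.
Tool frame: the origin (TCP) lies between the finger pads; the fingertips stand 19 mm ahead of it and the grasp point (between the pads) is the TCP; z points along the fingers, y is the direction in which the jaws open and shut (so a half turn about z gives the same grasp; the last joint's range is limited). The gripper opens to 85 mm and grips with 20 to 120 N. Pads are 22 mm wide; open, the fingers measure 114 mm over their backs; the gripper's body (76 mm by 85 mm) begins 54 mm behind the grasp point. The pads swing forward as they close: fully open they stand 13 mm farther back than shut.
Start: joints at [1.105, 0.383, 0.044, 1.598, -0.018, 1.161, -0.05], TCP at [0.234, -0.607, 0.25] pointing down, gripper open.
Joint ranges: [-2.61, 2.61], [-0.41, 2.15], [-1.48, 1.57], [0, 2.5], [-1.57, 4.71], [0.05, 1.97], [-2.85, 2.85]. Speed limits (rad/s): [2.79, 2.79, 3.14, 3.14, 3.14, 3.14, 3.14].

## Interface

Orientations are given as a unit quaternion [x, y, z, w].
In Python, from bench import move_ptp, movel, move_j, move_gripper, pause, inverse_kinematics, read_camera, camera_params, MotionError, sign_off, look_for, tip_of, read_time_s, read_qpos, read_joint_vel, read_effort, read_eef_pos, read_tcp_rot, read_ft_force, read_ft_torque, read_finger_gap gives the robot as it stands. Calls block until the motion is done:
- move_ptp(position, orientation): joint-space move of the TCP to a pose.
- movel(position, orientation=None, speed=0.15): straight line of the TCP; orientation=None keeps the orientation; speed is the mean speed in m/s.
- move_j(angles): joint-space move.
- move_gripper(opening, effort=None): finger opening in m; effort is the grip in N (None keeps the last); returns when the fingers have stopped.
- pause(seconds).
- inverse_kinematics(position, orientation): joint angles nearest the present ones, or None.
- read_camera(name): name is "scene" or "top" or "wrist"; returns the picture (480x640x3 uint8, red, green, blue); there is no depth.
- camera_params(name): a dict with "K" (3x3 intrinsics, pixels), "camera_from_world" (4x4, takes a point from world to camera coordinates). Camera axes: x right, y down, z forward; pixel columns grow to the right and rows downward; lengths in m; the calibration is good to about 2 mm. A picture is of the moment at which its call begins: read the wrist's pose just before it. camera_params takes no time and is no camera call; for the wrist camera it gives the pose at the moment of the call.
A pose or a line that the arm cannot do raises MotionError and nothing moves.
- sign_off(): hands the job in, once; it reports no verdict.
Trained networks look in the newest picture that a camera, given by its name, has taken for a name from the list of things; names that differ only in an ending like _2 or _b are one class to them, and where a whole thing is asked for, a point or a joint stands for the part that bears it (a point fixed in the world has none). Each returns a list of dicts, best first, with "confidence" (0 to 1); they miss things now and then, are a little off and sometimes report something else, mostly with a low value. They report only what shows in the picture. A call takes as long as a camera call.
- look_for(camera, name): "at" ([column, row] in pixels, amid what is visible of it).
- tip_of(camera, name): "at" ([column, row] in pixels: a listed point, or the origin of a listed thing).
Readings, each from a call of its own:
- read_time_s(): time.
- read_qpos(): joint angles.
- read_joint_vel(): joint speeds.
- read_effort(): joint torques, N m.
- read_eef_pos(): TCP position.
- read_tcp_rot(): TCP orientation.
- read_ft_force(): force on the tool from outside, world axes, zero at the start.
- read_ft_torque(): the same for the moment, N m.
- read_finger_gap(): finger opening in m.
Only numpy, scipy, OpenCV 4.12 (cv2) and the standard library are available. Lean on these libraries where they do the work, as an engineer would, in place of code of your own. Each camera call takes 0.05 s, during which the arm holds its last target.

## Working session

There is one attempt and no reset: what is moved stays moved. The work goes in short steps, each a Python script; the robot and the scene stay as the last script left them, time stands still between calls to the robot, and variables do not carry over. Pictures are saved under pics/ and viewed, and the job is handed in when it is done.

```bash
mkdir -p pics; ls; cat > h.py <<'E'
import numpy as np, cv2
from bench import *
def snap(c,f):
    im=read_camera(c); cv2.imwrite('pics/'+f,cv2.cvtColor(im,cv2.COLOR_RGB2BGR)); return im
def ray(c,px,z):
    p=camera_params(c);K=np.array(p['K']);T=np.array(p['camera_from_world']);R=T[:3,:3];t=T[:3,3]
    o=-R.T@t;d=R.T@np.linalg.inv(K)@np.array([px[0],px[1],1.]);s=(z-o[2])/d[2];return o+s*d
def proj(c,P):
    p=camera_params(c);K=np.array(p['K']);T=np.array(p['camera_from_world'])
    q=T[:3,:3]@np.array(P)+T[:3,3];q=K@q;return q[:2]/q[2]
E
python3 - <<'E'
from h import *
print(read_time_s(),read_tcp_rot())
for c in ['scene','top']:
    snap(c,c+'0.png')
    p=camera_params(c);T=np.array(p['camera_from_world']);print(c,-T[:3,:3].T@T[:3,3])
    for n,z in [('cover_lip',.088),('cover',.07),('valve_box',0),('well',.07),('screwdriver',0),('oil_bottle',0),('side_cutters',0),('rotary_tool',0),('grinding_jig',0),('tape_measure',0),('offcut',0)]:
        r=tip_of(c,n)[:2]
        print(n,[(np.round(a['confidence'],2),np.round(a['at']),ray(c,a['at'],z).round(3)) for a in r])
print(read_time_s())
E
```

```text
pics
0.0 [ 9.83129854e-01  1.82904095e-01 -3.22561725e-04 -1.29583369e-03]
scene [1.15838746 0.01765322 1.07797224]
cover_lip [(np.float64(0.69), array([359., 224.]), array([0.555, 0.112, 0.088]))]
cover [(np.float64(0.66), array([362., 226.]), array([0.549, 0.121, 0.07 ]))]
valve_box [(np.float64(0.9), array([342., 239.]), array([0.548, 0.069, 0.   ])), (np.float64(0.44), array([364., 226.]), array([0.508, 0.135, 0.   ]))]
well [(np.float64(0.42), array([421., 230.]), array([0.564, 0.279, 0.07 ]))]
screwdriver [(np.float64(0.85), array([342., 185.]), array([0.358, 0.076, 0.   ]))]
oil_bottle [(np.float64(0.59), array([422., 228.]), array([0.519, 0.3  , 0.   ]))]
side_cutters [(np.float64(0.87), array([340., 309.]), array([0.755, 0.057, 0.   ]))]
rotary_tool [(np.float64(0.87), array([148., 216.]), array([ 0.456, -0.494,  0.   ]))]
grinding_jig [(np.float64(0.77), array([500., 244.]), array([0.575, 0.512, 0.   ])), (np.float64(0.7), array([361., 227.]), array([0.51 , 0.126, 0.   ]))]
tape_measure [(np.float64(0.63), array([443., 202.]), array([0.43 , 0.374, 0.   ]))]
offcut [(np.floa
[... 467 characters left out ...]
289., 322.]), array([0.344, 0.074, 0.   ]))]
oil_bottle [(np.float64(0.69), array([215., 258.]), array([0.524, 0.298, 0.   ]))]
side_cutters [(np.float64(0.79), array([305., 185.]), array([0.748, 0.041, 0.   ])), (np.float64(0.74), array([273., 249.]), array([0.555, 0.129, 0.   ]))]
rotary_tool [(np.float64(0.78), array([486., 285.]), array([ 0.466, -0.495,  0.   ]))]
grinding_jig [(np.float64(0.85), array([146., 241.]), array([0.569, 0.503, 0.   ])), (np.float64(0.55), array([273., 250.]), array([0.552, 0.129, 0.   ]))]
tape_measure [(np.float64(0.86), array([184., 293.]), array([ 0.42 ,  0.382, -0.   ]))]
offcut [(np.float64(0.71), array([476., 213.]), array([ 0.678, -0.468,  0.   ]))]
1.2
```

View pics/top0.png

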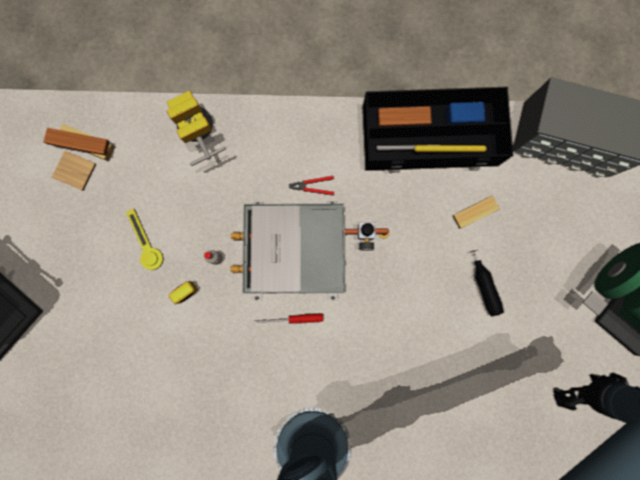

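View pics/scene0.png

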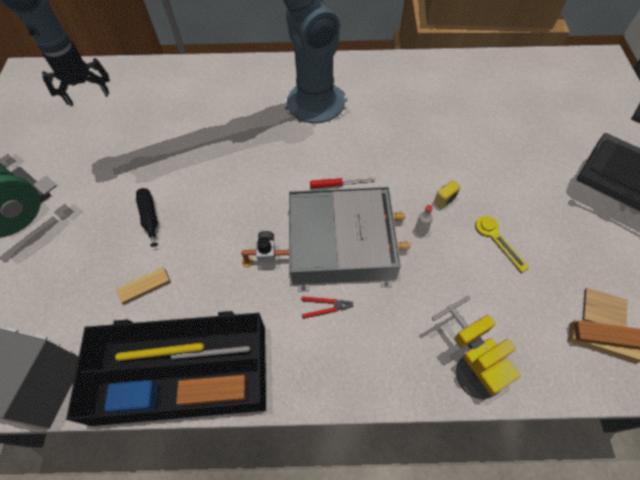

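```bash
cat >> h.py <<'E'
def qa(a): return [float(np.cos(a/2)),float(np.sin(a/2)),0.,0.]
E
python3 - <<'E'
from h import *
for a in [0,-np.pi/2,np.pi/2,np.pi,-np.pi/4]:
    for p in [(.55,.11,.35),(.55,.14,.097),(.55,0.03,.097),(.6,.11,.069)]:
        q=inverse_kinematics(p,qa(a)); print(round(a,2),p,None if q is None else np.round(q,2))
im=cv2.imread('pics/top0.png')[190:310,220:400]
cv2.imwrite('pics/topc.png',cv2.resize(im,None,fx=4,fy=4,interpolation=cv2.INTER_CUBIC))
E
```

```text
0 (0.55, 0.11, 0.35) [ 0.41  0.22 -0.78  1.66  0.16  1.33 -1.97]
0 (0.55, 0.14, 0.097) [ 0.23  0.51 -0.66  1.89  0.4   0.88 -2.21]
0 (0.55, 0.03, 0.097) [ 0.28  0.44 -0.48  1.93  0.27  0.83 -1.92]
0 (0.6, 0.11, 0.069) [ 0.2   0.6  -0.57  1.8   0.41  0.87 -2.13]
-1.57 (0.55, 0.11, 0.35) [ 0.73  0.37 -1.24  1.65  0.36  1.38  2.59]
-1.57 (0.55, 0.14, 0.097) [ 0.61  0.84 -1.25  1.87  0.89  1.13  2.17]
-1.57 (0.55, 0.03, 0.097) [-1.1   0.96  1.37  1.99 -1.06  1.18 -2.42]
-1.57 (0.6, 0.11, 0.069) [ 0.63  0.98 -1.25  1.78  1.01  1.19  2.21]
1.57 (0.55, 0.11, 0.35) [ 0.41  0.22 -0.78  1.66  0.16  1.33 -0.4 ]
1.57 (0.55, 0.14, 0.097) [ 0.35  0.57 -0.83  1.88  0.52  0.92 -0.72]
1.57 (0.55, 0.03, 0.097) [ 0.36  0.46 -0.59  1.93  0.33  0.85 -0.4 ]
1.57 (0.6, 0.11, 0.069) [ 0.23  0.61 -0.61  1.79  0.44  0.88 -0.58]
3.14 (0.55, 0.11, 0.35) [ 0.49  0.24 -0.88  1.66  0.19  1.33  1.15]
3.14 (0.55, 0.14, 0.097) [ 0.41  0.6  -0.91  1.88  0.58  0.95  0.8 ]
3.14 (0.55, 0.03, 0.097) [ 0.49  0.51 -0.75  1.92  0.44  0.88  1.09]
3.14 (0.6, 0.11, 0.069) [ 0.29  0.63 -0.69  1.79  0.5   0.9   0.95]
-0.79 (0.55, 0.11, 0.35) [ 0.35  0.21 -0.7   1.66  0.14  1.32 -2.74]
-0.79 (0.55, 0.14, 0.097) [-1.06  0.6   0.93  1.95 -0.61  0.9  -2.17]
-0.79 (0.55, 0.03, 0.097) [ 0.16  0.41 -0.34  1.94  0.18  0.82 -2.63]
-0.79 (0.6, 0.11, 0.069) [ 0.03  0.55 -0.35  1.8   0.25  0.83 -2.79]
```

View pics/topc.png

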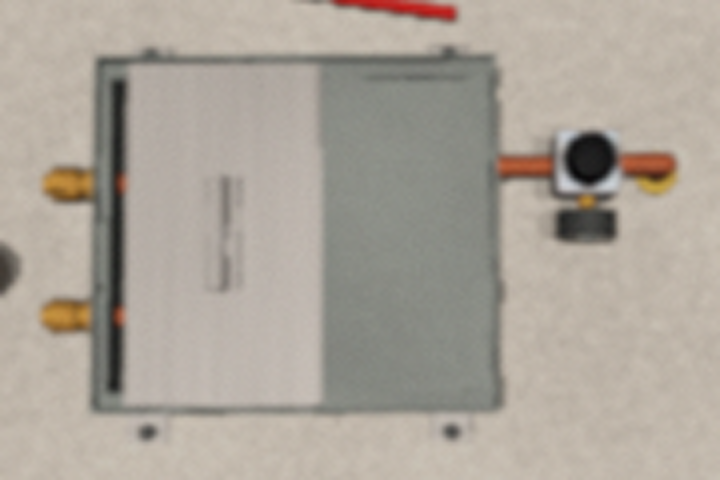

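```bash

python3 - <<'E'
from h import *
move_gripper(0.0)
move_ptp((.55,.16,.30),qa(np.pi/2))
print(read_time_s(),read_eef_pos(),read_qpos().round(2),read_finger_gap(), read_ft_force())
snap('wrist','w1.png')
for n,z in [('cover_lip',.088),('cover',.07),('valve_box',0)]:
    r=tip_of('wrist',n)[:2]
    print(n,[(np.round(a['confidence'],2),np.round(a['at']),ray('wrist',a['at'],z).round(3)) for a in r])
# predicted corners
for s in [(-.125,-.14),(.125,-.14),(-.125,.14),(.125,.14)]: print(proj('top',(.549+s[0],.069+s[1],.08)).round(1),proj('wrist',(.549+s[0],.069+s[1],.08)).round(1))
E
```

```text
4.8833 [0.55053589 0.15847697 0.29973672] [ 0.4   0.32 -0.9   1.7   0.26  1.25 -0.56] 9.087504639750201e-05 [-1.09964736 -0.38644727  0.10656193]
cover_lip [(np.float64(0.7), array([323., 256.]), array([0.549, 0.117, 0.088]))]
cover [(np.float64(0.86), array([326., 248.]), array([0.552, 0.119, 0.07 ]))]
valve_box []
[341.5 295.9] [196.6 434.5]
[343.2 206. ] [449.3 434.5]
[239.4 293.2] [167.7 145.2]
[243.3 203.5] [478.1 145.2]
```

View pics/w1.png

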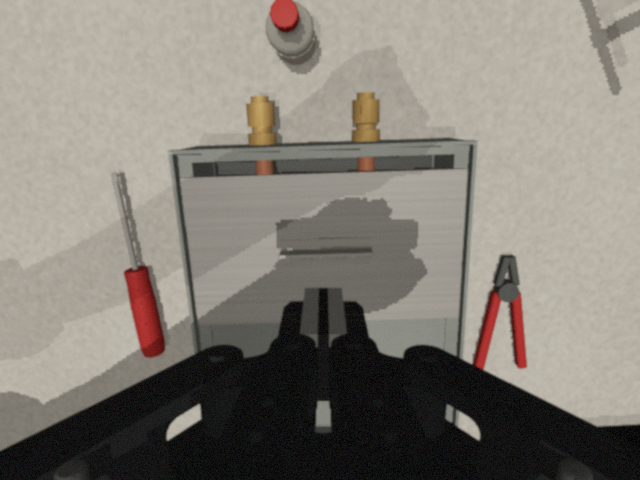

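```bash

python3 - <<'E'
from h import *
for p,z in [((170,152),.08),((476,141),.08),((281,251),.088),((371,248),.088),((182,178),.074),((467,169),.074),((195,348),.08),((461,348),.08)]:
    print(p,ray('wrist',p,z).round(4))
im=cv2.imread('pics/w1.png')[120:300,150:490]
cv2.imwrite('pics/w1c.png',cv2.resize(im,(800,424),interpolation=cv2.INTER_CUBIC))
E
```

```text
(170, 152) [0.4253 0.2036 0.08  ]
(476, 141) [0.672  0.2123 0.08  ]
(281, 251) [0.5136 0.1221 0.088 ]
(371, 248) [0.5895 0.1248 0.088 ]
(182, 178) [0.431  0.1818 0.074 ]
(467, 169) [0.6689 0.1892 0.074 ]
(195, 348) [0.4305 0.0252 0.08  ]
(461, 348) [0.6769 0.0252 0.08  ]
```

View pics/w1c.png

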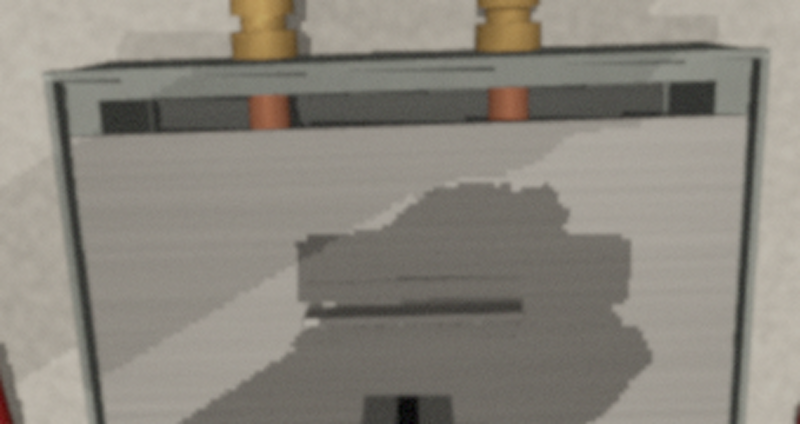

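```bash
cat >> h.py <<'E'
YAW=0.031
C=np.array([.552,.068])
def b2w(bx,by,z): 
    c,s=np.cos(YAW),np.sin(YAW)
    return [C[0]+c*bx-s*by,C[1]+s*bx+c*by,z]
def w2b(p):
    c,s=np.cos(YAW),np.sin(YAW);d=np.array(p[:2])-C
    return np.array([c*d[0]+s*d[1],-s*d[0]+c*d[1]])
E
python3 - <<'E'
from h import *
q=qa(np.pi/2+YAW)
move_ptp(b2w(0,.080,.16),q)
f0=read_ft_force()
movel(b2w(0,.080,.098),q,speed=.08)
print(read_time_s(),read_eef_pos(),f0,(read_ft_force()-f0).round(2))
for y in [.07,.062,.056,.045,.03]:
    movel(b2w(0,y,.098),q,speed=.04)
    p=read_eef_pos();f=read_ft_force()-f0
    print(y,w2b(p).round(4),p[2].round(4),f.round(2),round(read_time_s(),2))
    if np.linalg.norm(f)>18: print('STOP');break
snap('top','t2.png');snap('wrist','w2.png')
E
```

```text
6.625 [0.54987168 0.14830017 0.09832282] [0.55065788 0.19667551 0.82557541] [-0.51  0.84 -0.29]
0.07 [0.0003 0.0692] 0.0982 [-0.94 -0.16 -0.97] 7.03
0.062 [0.0001 0.0615] 0.098 [-1.45 -0.26 -0.33] 7.38
0.056 [-0.      0.0568] 0.0982 [-1.14  2.56 -0.88] 7.67
0.045 [0.0002 0.0442] 0.0981 [-0.8   2.42  0.46] 8.1
0.03 [0.0003 0.0287] 0.0981 [0.51 1.18 0.57] 8.62
```

View pics/w2.png

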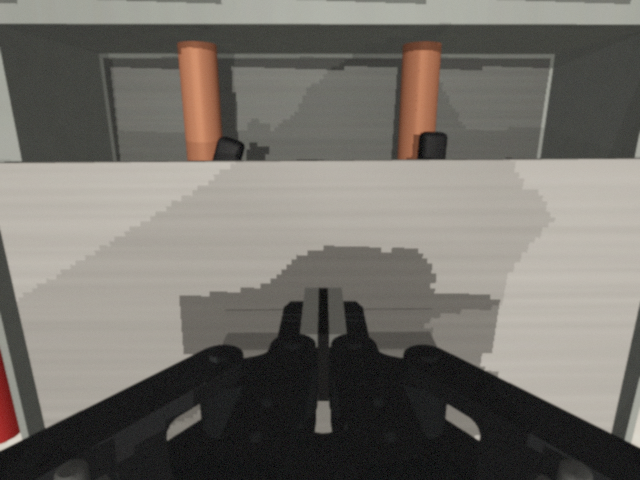

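```bash

python3 - <<'E'
from h import *
q=qa(np.pi/2+YAW)
p=ray('wrist',(323,160),.074);print('edge',w2b(p),'finger',w2b(read_eef_pos()),'lip',w2b(p)[1]-.068)
f0=np.zeros(3)
for y in [.01,-.01,-.03,-.04,-.045,-.05]:
    movel(b2w(0,y,.098),q,speed=.05)
    p=read_eef_pos();f=read_ft_force()
    print(y,w2b(p).round(4),p[2].round(4),f.round(2),round(read_time_s(),2))
    if np.linalg.norm(f)>15: print('STOP');break
snap('top','t3.png');snap('wrist','w3.png')
r=tip_of('top','cover_lip');print([(a['confidence'],w2b(ray('top',a['at'],.088)).round(4)) for a in r])
E
```

```text
edge [-0.00087881  0.08517009] finger [0.00019588 0.02875568] lip 0.017170085251258377
0.01 [-0.0001  0.0082] 0.0978 [0.51 0.53 0.86] 9.28
-0.01 [-0.0001 -0.0119] 0.0978 [-0.39 -0.1   0.17] 9.82
-0.03 [ 0.     -0.0317] 0.098 [ 0.76 -0.44 -0.08] 10.38
-0.04 [ 0.0001 -0.0407] 0.0981 [0.01 1.43 0.29] 10.72
-0.045 [ 0.     -0.0452] 0.0981 [-0.11  2.05 -0.63] 10.97
-0.05 [ 0.     -0.0502] 0.098 [-0.38  2.88  0.7 ] 11.22
[]
```

View pics/w3.png

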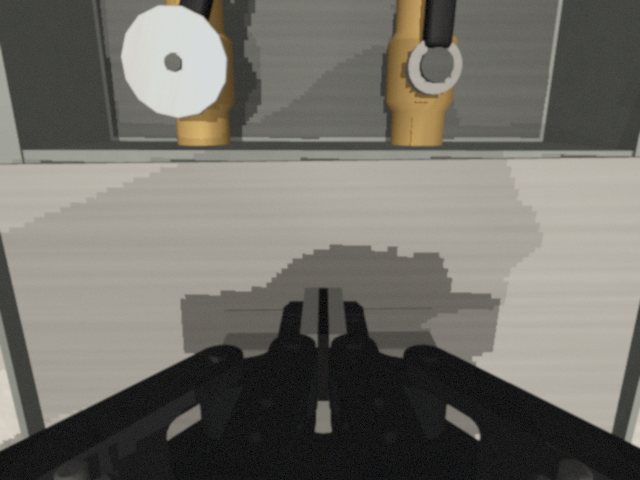

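```bash

python3 - <<'E'
from h import *
q=qa(np.pi/2+YAW)
for z,px in [(.074,(323,161)),(.07,(323,150)),(.062,(174,62)),(.058,(435,66))]: print(px,w2b(ray('wrist',px,z)).round(4))
movel(b2w(0,-.0525,.098),q,speed=.03); print(read_ft_force(),w2b(read_eef_pos()))
movel(b2w(0,-.03,.098),q,speed=.1)
movel(b2w(-.02,0.04,.20),q,speed=.2)
print(read_time_s())
snap('wrist','w4.png')
for n,z in [('marked_tip',.053),('other_tip',.053),('valve_marked',.004),('cover_lip',.088)]:
    r=tip_of('wrist',n)[:2]
    print(n,[(np.round(a['confidence'],2),np.round(a['at']),w2b(ray('wrist',a['at'],z)).round(4)) for a in r])
E
```

```text
(323, 161) [-0.0011  0.0058]
(323, 150) [-0.0011  0.0093]
(174, 62) [-0.054   0.0394]
(435, 66) [0.0397 0.0386]
[-0.42452252  3.86584406  1.08465494] [ 9.24679780e-05 -5.21911633e-02]
12.775
marked_tip [(np.float64(0.57), array([301., 149.]), array([-0.0362,  0.0894]))]
other_tip [(np.float64(0.79), array([424., 146.]), array([0.0414, 0.0919]))]
valve_marked [(np.float64(0.7), array([280., 210.]), array([-0.0558,  0.0406])), (np.float64(0.63), array([360., 189.]), array([0.0062, 0.057 ]))]
cover_lip []
```

View pics/w4.png

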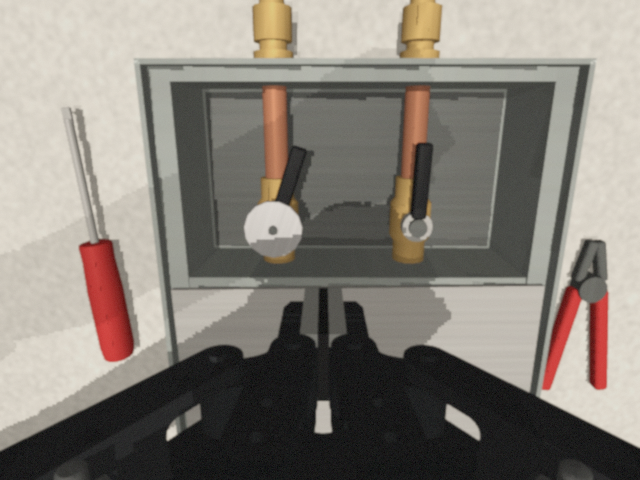

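```bash
cat >> h.py <<'E'
P=np.array([-.0548,.0395])
def fp(th,r=.042,off=.0145,z=.068):
    u=np.array([np.sin(th),np.cos(th)]);n=np.array([-np.cos(th),np.sin(th)])
    b=P+r*u+off*n
    return b2w(b[0],b[1],z),qa(np.pi-th+YAW)
E
python3 - <<'E'
from h import *
p,q=fp(.15,off=.025,z=.13)
move_ptp(p,q)
f0=read_ft_force()
p,q=fp(.15,off=.025); movel(p,q,speed=.08)
print(read_time_s(),read_eef_pos()-p,(read_ft_force()-f0).round(2))
for th in [.2,.3,.4,.5,.65,.8]:
    p,q=fp(th); movel(p,q,speed=.06)
    f=read_ft_force()-f0
    print(th,(read_eef_pos()-p).round(4),f.round(2),round(read_time_s(),2))
    if np.linalg.norm(f)>18: print('STOP');break
snap('wrist','w5.png')
E
```

```text
14.9833 [0.00032548 0.00035635 0.00030178] [ 1.17 -0.23 -0.35]
0.2 [ 0.0011 -0.0001  0.0004] [ 1.21 -0.04  0.5 ] 15.34
0.3 [0.0001 0.     0.0001] [ 1.52 -0.24  0.37] 15.59
0.4 [-0.0014 -0.0001 -0.0005] [-1.95 -0.44 -1.13] 15.84
0.5 [-0.0021  0.0004 -0.0006] [-3.78  0.67 -0.01] 16.09
0.65 [-0.0011  0.0006 -0.0005] [-2.75  2.21 -1.01] 16.39
0.8 [-0.0003  0.0005 -0.0002] [-3.01  2.47 -1.98] 16.69
```

View pics/w5.png

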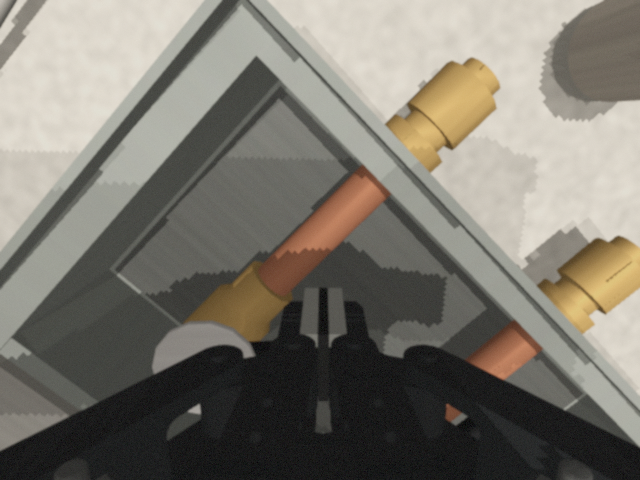

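```bash

python3 - <<'E'
from h import *
for th in [.95,1.1,1.25,1.4,1.47,1.51,1.54,1.565,1.585]:
    p,q=fp(th); movel(p,q,speed=.05)
    f=read_ft_force()
    print(th,(read_eef_pos()-p).round(4),f.round(2),round(read_time_s(),2))
    if np.linalg.norm(f)>12: print('STOP');break
pause(.3);print(read_ft_force())
E
```

```text
0.95 [0.0003 0.0005 0.0002] [-2.1   3.56 -3.42] 17.04
1.1 [0.0007 0.0005 0.0004] [-1.02  2.29 -1.79] 17.34
1.25 [0.001  0.0005 0.0005] [-0.41  4.47 -2.48] 17.64
1.4 [0.0012 0.0004 0.0006] [ 0.66  4.89 -2.53] 17.94
1.47 [0.0013 0.0006 0.0007] [ 0.78  5.04 -1.79] 18.19
1.51 [0.0013 0.0007 0.0006] [ 1.67  4.75 -1.84] 18.44
1.54 [0.0013 0.0007 0.0007] [ 2.09  5.51 -2.15] 18.69
1.565 [0.0014 0.0007 0.0006] [ 2.86  5.43 -1.33] 18.94
1.585 [0.0014 0.0007 0.0007] [ 1.38  5.22 -3.19] 19.19
[ 2.06551077  5.40075669 -2.51272564]
```

```bash

python3 - <<'E'
from h import *
for off in [.0140,.0135,.013,.0125,.012,.0115]:
    p,q=fp(1.585,off=off); movel(p,q,speed=.02)
    f=read_ft_force()
    print(off,(read_eef_pos()-p).round(4),f.round(2),round(read_time_s(),2))
    if np.linalg.norm(f[:2])>11: print('STOP');break
p,q=fp(1.571,off=.04); movel(p,q,speed=.08)
q=read_eef_pos(); movel([q[0],q[1],.2],speed=.2)
movel(b2w(-.02,.05,.22),qa(np.pi/2+YAW),speed=.2)
print(read_time_s())
snap('wrist','w6.png')
for n,z in [('marked_tip',.053),('other_tip',.053),('valve_marked',.004)]:
    r=tip_of('wrist',n)[:2]
    print(n,[(np.round(a['confidence'],2),np.round(a['at']),w2b(ray('wrist',a['at'],z)).round(4)) for a in r])
E
```

```text
0.014 [0.0014 0.001  0.0007] [ 2.07  5.61 -2.7 ] 19.74
0.0135 [0.0014 0.0015 0.0007] [ 2.54  6.99 -2.53] 19.99
0.013 [0.0014 0.002  0.0007] [ 2.52  7.34 -3.44] 20.24
0.0125 [0.0014 0.0024 0.0007] [ 1.6   6.94 -3.05] 20.49
0.012 [0.0013 0.0029 0.0008] [ 1.83  7.28 -4.27] 20.74
0.0115 [0.0013 0.0034 0.0008] [ 2.37  7.16 -3.79] 20.99
22.65
marked_tip [(np.float64(0.66), array([356., 233.]), array([0.0016, 0.0418]))]
other_tip [(np.float64(0.9), array([414., 158.]), array([0.0401, 0.0958]))]
valve_marked [(np.float64(0.68), array([285., 215.]), array([-0.0537,  0.044 ]))]
```

View pics/w6.png

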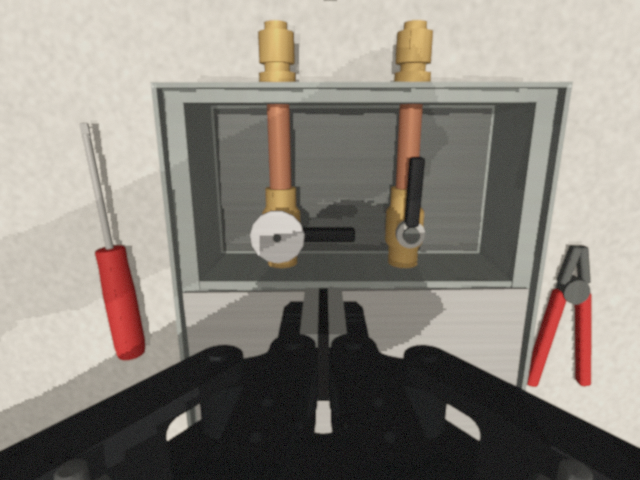

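```bash

python3 - <<'E'
from h import *
for n,px,z in [('pivot',(277.5,237),.062),('tip',(355,235),.058),('edgeL',(190,291),.074),('edgeR',(525,288),.074)]:print(n,w2b(ray('wrist',px,z)).round(4))
movel(b2w(-.02,.16,.35),speed=.3)
im=snap('wrist','w7.png')
for c in ['wrist','scene']:
    if c=='scene': snap(c,'s7.png')
    r=tip_of(c,'cover_lip');print(c,[(a['confidence'],w2b(ray(c,a['at'],.088)).round(4)) for a in r])
print(read_time_s(),read_ft_force())
E
```

```text
pivot [-0.0539  0.0418]
tip [0.0006 0.0423]
edgeL [-0.1144  0.006 ]
edgeR [0.1178 0.009 ]
wrist []
scene [(0.76, array([ 0.0014, -0.0646]))]
23.7667 [ 1.12051362 -0.07946224 -0.05332772]
```

View pics/s7.png

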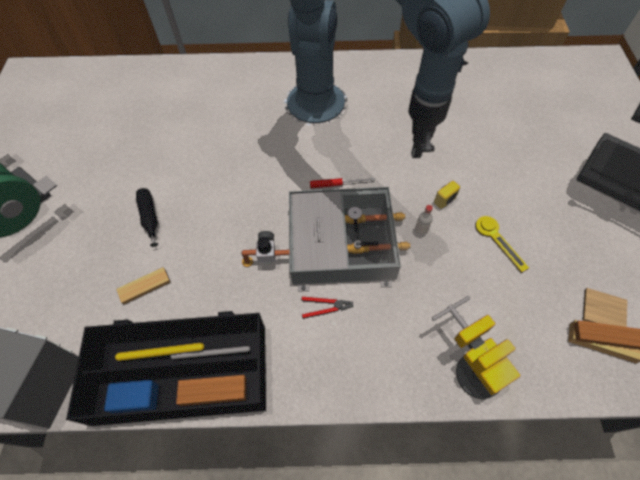

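```bash
python3 -c "
from h import *
sign_off()"
```

```text
the job is handed in; nothing more can be done
```

The cover is slid back and the marked valve is shut. I handed the job in at about 24 s of the 42 s allowed; the sign-off reports no verdict.

- **Cover:** I pushed the lip with closed fingers. The finger position puts the lip at box y ≈ -64 mm and the scene camera at -64.6 mm; the limit is -53 mm. The cover's front edge in the last wrist pictures suggested about -60 mm, a few mm different but still within the limit. The force was about 4 N at most. I saw no sign of lifting or tipping, but I did not measure the tilt.
- **Marked valve (box x = -55):** I turned the handle clockwise until it stopped moving, with the wrist force at about 8 N. The last wrist picture puts the handle at about 1.56 rad, square across its pipe.
- **Other valve:** Its handle tip read (41, 92) mm before and (40, 96) mm after in the box frame. I put that difference down to measurement noise, because the fingers never went near it.
- **Bystanders:** They all look to be where they were in the scene picture. I judged this by eye and did not measure them again.
- **Robot:** It ended clear of everything, with only noise on the wrist force reading.

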